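# Press in a motorcycle brake lever to check that it stops short of the grip

## Robot

A 7-joint arm with a two-finger parallel gripper is mounted at the origin on the work surface. World frame = base frame: x ahead of the robot, y to its left, z up, the work surface at z = 0. Lengths are in m, angles in rad, forces in N, time in s.
With the tool pointing down it reaches from about 0.4 to 0.85 m from the base axis. Payload 10.4 kg.
Tool frame: the origin (TCP) lies between the finger pads; the fingertips stand 19 mm ahead of it and the grasp point (between the pads) is the TCP; z points along the fingers, x is the direction in which the jaws open and shut, and the axes are right-handed (so a half turn about z gives the same grasp; the last joint's range is limited). The gripper opens to 87 mm and grips with 3 to 60 N. Pads are 19 mm wide; open, the fingers measure 117 mm over their backs; the gripper's body (75 mm by 190 mm) begins 51 mm behind the grasp point.
Start: joints at [-1.22, 0.332, -0.065, 1.46, 0.022, 1.35, -0.088], TCP at [0.228, 0.582, 0.216] pointing down, gripper open.
Joint ranges: [-2.6, 2.6], [-0.5, 2.12], [-1.47, 1.34], [0.16, 2.42], [-1.27, 4.41], [0.06, 2.06], [-2.6, 2.6]. Speed limits (rad/s): [2.22, 2.22, 2.79, 2.79, 3.14, 3.14, 3.14].

## Interface

Orientations are given as a unit quaternion [x, y, z, w].
In Python, from bench import * gives the robot as it stands.
- The arm moves only by the tool step_arm, never from a script. Its argument "commands" is a list of rows, each a list of 6 numbers: the shift along the tool's x, y, z in m, then the turn, a rotation vector about the tool's x, y, z in rad. In form: [[tx, ty, tz, rx, ry, rz], ...]. A call has 1 to 12 rows; each row shifts and turns the commanded pose from where the row before left it, along the tool's axes as they then stand; what a row does not reach is not made up. A row lasts 1/10 s, in which the tool goes at most 50 mm and 8.59 degrees, less where a joint would pass 70% of its speed; a pose out of reach is approached as far as the arm can. A call with a gripper value outside its range is refused whole. "gripper" is the opening, from 0 (shut) to 1 (fully open), set as the call begins (left out, the last holds). The fingers move at their own pace and stop on an object; "grip_force" is the grip in N (left out, the last holds). Time passes only in rows, so rows that do not move let the fingers close. It gives the time, the measured TCP pose, the force and the opening at its end, in the units of the state.
- read_state(): the state, without advancing time (a new reading comes with each control period).
- camera(name): name is "side" or "top" or "wrist"; returns the picture (420x560x3 uint8, red, green, blue); there is no depth.
- get_calibration(name): a dict with "fx", "fy", "cx", "cy" (pixels), "k1" (the pictures are not rectified: a ray, as slopes to the right and down, at radius r is drawn at 1 + k1 r^2 times it, then the intrinsics apply), "R" (3x3) and "t" (3): a world point X has camera coordinates R X + t. Camera axes: x right, y down, z forward; pixel columns grow to the right and rows downward; lengths in m; the calibration is good to about 2 mm. A picture is of the moment at which its call begins: read the wrist's pose just before it. get_calibration takes no time and is no camera call; for the wrist camera it gives the pose at the moment of the call.
- close_job(): hands the job in, once; it reports no verdict.
The state is a dict: "time": time; "joint_positions": joint angles; "joint_vel": joint speeds; "joint_torque": joint torques, N m; "ee_pos": TCP position; "eef_rot": TCP orientation; "ft_force": force on the tool from outside, world axes, zero at the start; "torque": the same for the moment, N m; "width": finger opening in m.
Only numpy, scipy, OpenCV 4.12 (cv2) and the standard library are available. Lean on these libraries where they do the work, as an engineer would, in place of code of your own. Each camera call takes 0.05 s, during which the arm holds its last target. There are 200 camera calls.

## Task

A motorcycle's front-brake control is clamped in the bench vice for checking, its fluid outlet blanked off. With the outside of your fingers, press the brake lever in towards the rubber grip until it comes up solid against its stop, let it come right back out to rest, then press it in to the stop a second time and finish while still holding it there, firmly but without forcing it, so that I can gauge the gap left to the grip. Push only on the lever's front face, keep the fingers out of the gap behind it, grip nothing, and leave the things standing around it where they are.

Things in the scene. Friction and masses are not known exactly. Their poses are not given: they have to be found in the camera images.
- blade (a point): point to press: the flat outer part of the brake lever's aluminium blade, 11 mm thick (x), 16 mm tall (z), nearly straight from y = -56 to +30 mm, where a 19 mm ball ends it. The point is at the centre of its section, 140 mm above the bench; the front face is at x = -5.5 mm. Axes turn with the lever: x from the front face towards the grip (the way to press), y along the blade to its tip, z up.
- pivot (a point): centre of the lever's pivot bolt, 140 mm above the bench. The blade point is 138 mm from it along the blade's y and 43 mm in front of it (x = -43 mm). Beside it, on the side away from the blade, stands the brake's fluid reservoir, 200 mm above the bench, and then the vice whose jaws hold the bar.
- brake_lever (a joint): lever angle about its upright pivot, rad: 0 at rest (fully out), grows as it is pressed in, 0.23 at its solid stop (blade point 32 mm further in). It springs back by itself. The spring takes about 3 N at the blade point to start and 5 N just before the stop; a firm hold on the stop is 8 to 20 N, 40 N would damage it.
- grip_mid (a point): centre of the rubber handgrip, 33 mm thick and 125 mm long, level, its axis 140 mm above the bench. With the lever on its stop a gap of about 20 to 40 mm is left between lever and grip. Below lever and grip is free air down to the bench, apart from the loose things.
- can_mid (a point): bystander: spray can, 60 mm across and about 165 mm tall, standing beyond the tip of the lever; the point is half-way up.
- jar_mid (a point): bystander: glass jar with a lid, 58 mm across and 70 mm tall, standing behind the grip; the point is half-way up.
- gauge_mid (a point): bystander: round gauge, 82 mm across and 40 mm tall, lying face up in front of the lever; the point is half-way up.
- screwdriver_grip (a point): bystander: screwdriver lying on the bench in front of the lever; the point is on its handle.

How it is judged:
By the outcome, as a careful person would: the job done as asked, in the order asked, and still so for the second after the job is handed in, while the arm keeps its last pose, push and grip.
It also fails if it takes over 45 s, if anything falls off the work surface, if the arm or the gripper's body presses on something with over 40 N, if the wrist force passes 120 N, or if a joint passes its speed limit or range.

## Working session

There is one attempt and no reset: what is moved stays moved. The work goes in short steps, Python scripts to look and compute and a tool call to move; the robot and the scene stay as the last step left them, time stands still between calls to the robot, and variables do not carry over. Pictures are saved under pics/ and viewed, on a budget of 10 in all, crops included, one or two more only if the job needs it, and the job is handed in when it is done.

Besides the shell and the picture viewer there is one more tool, called after "Call:" as a command line: name --pt "numbers of a row" for each row, then --argument value for the rest. step_arm: Moves the arm, as the interface text tells. Its arguments: {"type":"object","properties":{"commands":{"type":"array","items":{"type":"array","items":{"type":"number"}}},"gripper":{"type":"number"},"grip_force":{"type":"number"}},"required":["commands"]}

```bash
mkdir -p pics; cat > h.py <<'E'
from bench import *
import numpy as np, cv2
from scipy.spatial.transform import Rotation as Rt
def snap(n,f):
    im=camera(n); cv2.imwrite('pics/'+f,cv2.cvtColor(im,cv2.COLOR_RGB2BGR)); return im
def ray(c,u,v):
    K=np.array([[c['fx'],0,c['cx']],[0,c['fy'],c['cy']],[0,0,1.]])
    p=cv2.undistortPoints(np.array([[[u,v]]],float),K,np.array([c['k1'],0,0,0.]))[0,0]
    R=np.array(c['R']);t=np.array(c['t'])
    return -R.T@t, R.T@np.array([p[0],p[1],1])
def atz(c,u,v,z):
    o,d=ray(c,u,v); return o+d*(z-o[2])/d[2]
def tri(c1,p1,c2,p2):
    o1,d1=ray(c1,*p1);o2,d2=ray(c2,*p2)
    s=np.linalg.lstsq(np.c_[d1,-d2],o2-o1,rcond=None)[0]
    a=o1+d1*s[0];b=o2+d2*s[1]; return (a+b)/2,np.linalg.norm(a-b)
E
python3 - <<'E'
from h import *
a=snap('top','top0.png');b=snap('side','side0.png')
s=read_state()
for k in('time','ee_pos','eef_rot','ft_force','width'):print(k,s[k])
for n in('top','side'):
    c=get_calibration(n);print(n,c['fx'],c['k1'],-np.array(c['R']).T@c['t'])
E
```

```text
time 0.1
ee_pos [0.22810446 0.5814992  0.21493808]
eef_rot [ 8.26177586e-01  5.63409434e-01 -5.09385262e-04  3.82766181e-04]
ft_force [ 0.01861431 -0.28643584  0.01359357]
width 0.08729553250946356
top 463.40847077302703 -0.12907815745497436 [0.36459017 0.08460253 1.03748941]
side 396.5536306342585 -0.06985365748418297 [0.48431284 0.69345482 0.48536827]
```

View pics/top0.png

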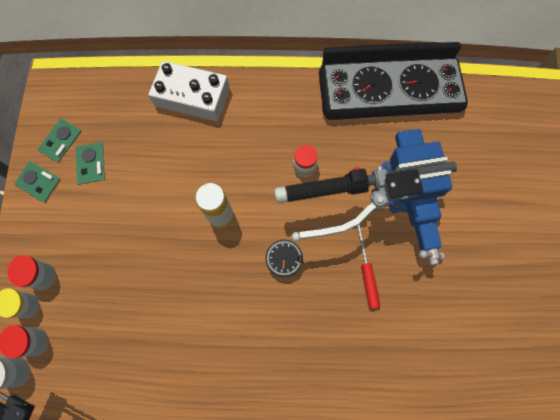

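View pics/side0.png

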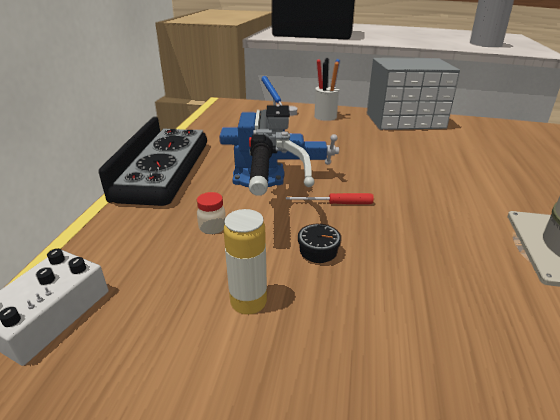

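Top view: lever ball at about (296,237), blade running to (345,229), pivot near (380,198), grip (285,194)-(350,183), can lid (210,196), gauge (284,258), jar (306,157), screwdriver (372,290). Side view: ball at (309,182). I'll enlarge the lever.

```bash
python3 - <<'E'
from h import *
im=cv2.imread('pics/top0.png')[130:270,190:410]
im2=cv2.imread('pics/side0.png')[90:230,200:360]
a=cv2.resize(im,None,fx=3.6,fy=3.6,interpolation=cv2.INTER_CUBIC)
cv2.imwrite('pics/c1.png',a)
T=get_calibration('top');S=get_calibration('side')
for n,p,z in[('ball',(296,237),.14),('bl',(345,229),.14),('piv',(380,198),.145),('gripend',(285,194),.14),('grip2',(350,183),.14),('can',(210,196),.165),('gauge',(284,258),.04),('jar',(306,157),.07),('sd1',(372,305),.015),('sd2',(368,265),.015),('sdtip',(358,222),.005)]:
    print(n,atz(T,*p,z).round(4))
print(tri(T,(296,237),S,(309,182)))
E
```

```text
ball [0.5478 0.0751 0.14  ]
bl [ 0.5661 -0.0219  0.14  ]
piv [ 0.6304 -0.0927  0.145 ]
gripend [0.6359 0.099  0.14  ]
grip2 [ 0.6624 -0.033   0.14  ]
can [0.6211 0.2463 0.165 ]
gauge [0.5211 0.0992 0.04  ]
jar [0.7443 0.0554 0.07  ]
sd1 [ 0.4251 -0.0954  0.015 ]
sd2 [ 0.5131 -0.0877  0.015 ]
sdtip [ 0.6135 -0.068   0.005 ]
(array([0.54829572, 0.07506321, 0.13963988]), np.float64(0.0008779661523908894))
```

View pics/c1.png

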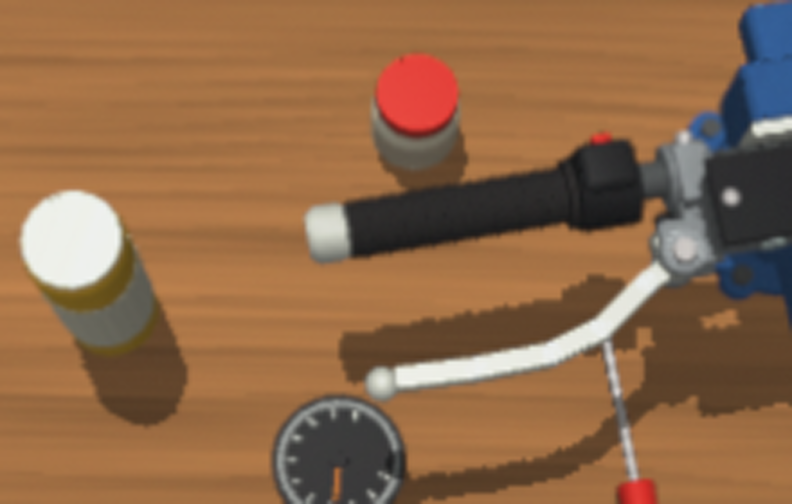

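The crop puts the ball at full-frame (295.8,236.1), the straight blade edge-line from (299.7,235.3) to (342.8,228.1), and the pivot bolt at (380.3,198.9). There is clear air in front of the lever, apart from the low gauge.

```bash
cat >> h.py <<'E'
def rows(p0,R0,p1,R1,n):
    out=[];P=p0.copy();R=R0
    rv=(R0.inv()*R1).as_rotvec()
    for i in range(n):
        Pn=p0+(p1-p0)*(i+1)/n
        out.append(np.r_[R.inv().apply(Pn-P),rv/n]);P=Pn;R=R*Rt.from_rotvec(rv/n)
    return np.array(out)
def down(a): # tool z down, tool x at world yaw a
    return Rt.from_matrix(np.c_[[np.cos(a),np.sin(a),0],[np.sin(a),-np.cos(a),0],[0,0,-1]])
E
python3 - <<'E'
from h import *
np.set_printoptions(suppress=True)
T=get_calibration('top')
a=atz(T,299.7,235.3,.148);b=atz(T,342.8,228.1,.148);ball=atz(T,295.8,236.1,.14);pv=atz(T,380.3,198.9,.152)
d=a-b;y=d[:2]/np.hypot(*d[:2]);x=np.array([y[1],-y[0]])
print('len',np.hypot(*d[:2]),'yaw y',np.degrees(np.arctan2(*y[::-1])),ball,pv)
print('from ball',ball[:2]-.0385*y,'from pivot',pv[:2]+.138*y-.043*x)
s=read_state();P=np.array(s['ee_pos']);R=Rt.from_quat(s['eef_rot'])
C=ball[:2]-.0385*y;tgt=np.r_[C-.05*x,.24]
yaw=np.arctan2(x[1],x[0]);print('x yaw',yaw,'target',tgt)
print(rows(P,R,tgt,down(yaw),18).round(4).tolist())
E
```

```text
len 0.08619140327120639 yaw y 100.903362128049 [0.54957829 0.07550153 0.14      ] [ 0.62648248 -0.09188032  0.152     ]
from ball [0.55686069 0.03769654] from pivot [0.55815561 0.03549487]
x yaw 0.1902995686717104 target [0.50776331 0.02823889 0.24      ]
[[-0.0229, 0.0257, -0.0014, 0.0, 0.0001, 0.0559], [-0.0215, 0.0269, -0.0014, 0.0, 0.0001, 0.0559], [-0.0199, 0.0281, -0.0014, 0.0, 0.0001, 0.0559], [-0.0183, 0.0292, -0.0014, 0.0, 0.0001, 0.0559], [-0.0167, 0.0301, -0.0014, 0.0, 0.0001, 0.0559], [-0.015, 0.031, -0.0014, 0.0, 0.0001, 0.0559], [-0.0132, 0.0318, -0.0014, 0.0, 0.0001, 0.0559], [-0.0114, 0.0325, -0.0014, 0.0, 0.0001, 0.0559], [-0.0096, 0.0331, -0.0014, 0.0, 0.0001, 0.0559], [-0.0077, 0.0336, -0.0014, 0.0, 0.0001, 0.0559], [-0.0058, 0.0339, -0.0014, 0.0, 0.0001, 0.0559], [-0.0039, 0.0342, -0.0014, 0.0, 0.0001, 0.0559], [-0.002, 0.0344, -0.0014, 0.0, 0.0001, 0.0559], [-0.0001, 0.0344, -0.0014, 0.0, 0.0001, 0.0559], [0.0019, 0.0344, -0.0014, 0.0, 0.0001, 0.0559], [0.0038, 0.0342, -0.0014, 0.0, 0.0001, 0.0559], [0.0057, 0.034, -0.0014, 0.0, 0.0001, 0.0559], [0.0076, 0.0336, -0.0014, 0.0, 0.0001, 0.0559]]
```

Fits agree (blade point ≈ (0.557, 0.037), press yaw ≈ 0.19). Moving over with the fingers shut.

Call:
step_arm --pt "-0.023 0.026 -0.002 0 0 0.056" --pt "-0.021 0.027 -0.002 0 0 0.056" --pt "-0.02 0.028 -0.002 0 0 0.056" --pt "-0.018 0.029 -0.002 0 0 0.056" --pt "-0.017 0.03 -0.002 0 0 0.056" --pt "-0.015 0.031 -0.002 0 0 0.056" --pt "-0.013 0.032 -0.002 0 0 0.056" --pt "-0.011 0.032 -0.002 0 0 0.056" --pt "-0.01 0.033 -0.002 0 0 0.056" --pt "-0.008 0.034 -0.001 0 0 0.056" --pt "-0.006 0.034 -0.001 0 0 0.056" --pt "-0.004 0.034 -0.001 0 0 0.056" --gripper 0 --grip_force 10

```text
time: 1.3
ee_pos: [0.4145, 0.2117, 0.2365]
eef_rot: [0.966, 0.258, -0.0, -0.0]
ft_force: [-0.1, -0.4, -0.4]
width: 0.0027
```

Call:
step_arm --pt "-0.002 0.034 -0.001 0 0 0.056" --pt "0 0.034 -0.001 0 0 0.056" --pt "0.002 0.034 -0.001 0 0 0.056" --pt "0.004 0.034 -0.001 0 0 0.056" --pt "0.006 0.034 -0.001 0 0 0.056" --pt "0.008 0.033 -0.001 0 0 0.056" --pt "0 0 0 0 0 0"

```text
time: 2.0
ee_pos: [0.5086, 0.0261, 0.2426]
eef_rot: [0.996, 0.09, 0.0, 0.001]
ft_force: [-0.5, 0.0, -0.3]
width: 0.0002
```

```bash
python3 - <<'E'
from h import *
s=read_state();R=Rt.from_quat(s['eef_rot']);m=R.as_matrix()
print(s['time'],s['ee_pos'],'yaw',np.arctan2(m[1,0],m[0,0]),m[:,2],s['ft_force'],s['width'])
a=snap('top','top1.png')[130:270,190:410]; b=snap('wrist','w1.png')
C=cv2.resize(a,(560,356));
cv2.imwrite('pics/m1.png',cv2.resize(cv2.cvtColor(np.vstack([C,cv2.resize(b,(326,244))if 0 else np.hstack([cv2.resize(b,(326,244)),np.zeros((244,234,3),np.uint8)])]),cv2.COLOR_RGB2BGR),None,fx=1,fy=1))
E
```

```text
2.0 [0.50860335 0.02613248 0.24257632] yaw 0.18077371358360694 [ 3.78755444e-04 -1.65300393e-03 -9.99998562e-01] [-0.54547699  0.03582312 -0.32642804] 0.0002307098177959922
```

View pics/m1.png

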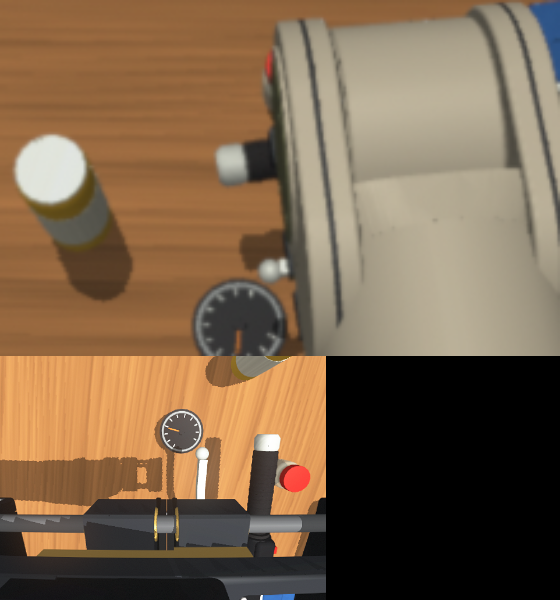

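The wrist view shows the shut fingers (about (166,525) in the mosaic) well in front of the blade (202,455–500), and the top view is masked by the arm. Descending in front of the lever.

Call:
step_arm --pt "0 0 0.02 0 0 -0.009" --pt "0 -0.002 0.03 0 0 0" --pt "0 0 0.03 0 0 0" --pt "0 0 0.021 0 0 0" --pt "0 0 0 0 0 0" --pt "0 0 0 0 0 0"

```text
time: 2.7
ee_pos: [0.507, 0.0338, 0.1421]
eef_rot: [0.995, 0.1, -0.0, -0.0]
ft_force: [-0.5, -0.8, -0.6]
width: 0.0004
```

```bash
python3 - <<'E'
from h import *
s=read_state();print(s['time'],s['ee_pos'],s['ft_force'])
b=snap('side','s1.png')[90:230,200:380]
cv2.imwrite('pics/s1c.png',cv2.cvtColor(cv2.resize(b,None,fx=4,fy=4,interpolation=cv2.INTER_CUBIC),cv2.COLOR_RGB2BGR))
E
```

```text
2.7 [0.50698734 0.03382651 0.14213283] [-0.54778687 -0.83733406 -0.61120937]
```

View pics/s1c.png

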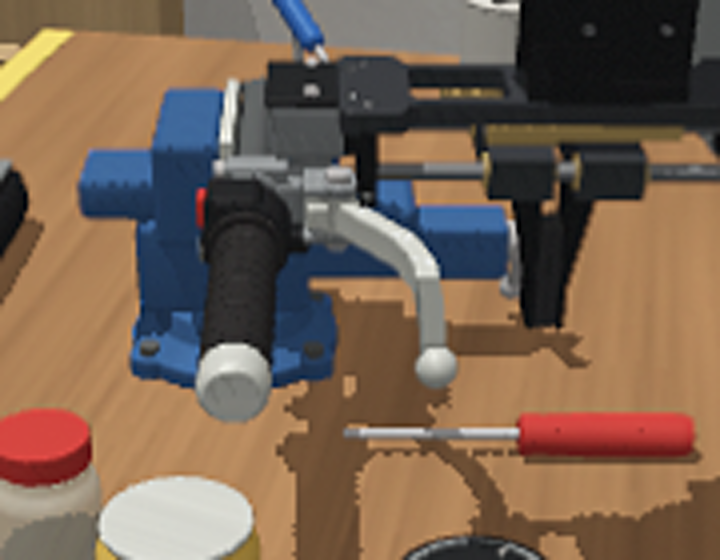

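Fingers hang in front of the blade (tips at crop (543,320), blade (430,300)), with tips below blade level and the body well above the grip. Approaching.

Call:
step_arm --pt "0.008 0.003 0.002 0 0 0" --pt "0.008 0.002 0.001 0 0 0" --pt "0.006 0 0 0 0 0" --pt "0.003 0 0 0 0 0" --pt "0 0 0 0 0 0"

```text
time: 3.25
ee_pos: [0.5331, 0.0329, 0.1386]
eef_rot: [0.995, 0.099, -0.0, 0.0]
ft_force: [0.1, -0.5, 0.1]
width: 0.0004
```

Call:
step_arm --pt "0.003 0 0 0 0 0" --pt "0.002 0 0 0 0 0" --pt "0 0 0 0 0 0"

```text
time: 3.55
ee_pos: [0.5377, 0.034, 0.1386]
eef_rot: [0.995, 0.099, 0.0, -0.0]
ft_force: [1.0, 0.7, 0.9]
width: 0.0006
```

Call:
step_arm --pt "0.003 0 0 0 0 0" --pt "0.002 0 0 0 0 0" --pt "0 0 0 0 0 0"

```text
time: 3.85
ee_pos: [0.5424, 0.0349, 0.1385]
eef_rot: [0.995, 0.099, -0.0, 0.0]
ft_force: [-0.6, -0.2, 0.4]
width: 0.0004
```

Call:
step_arm --pt "0.002 0 0 0 0 0" --pt "0.002 0 0 0 0 0" --pt "0 0 0 0 0 0"

```text
time: 4.15
ee_pos: [0.5459, 0.0364, 0.1384]
eef_rot: [0.995, 0.099, -0.001, -0.0]
ft_force: [-4.8, 1.5, 2.4]
width: 0.0004
```

Call:
step_arm --pt "0.002 0 0 0 0 0" --pt "0.002 0 0 0 0 0" --pt "0 0 0 0 0 0"

```text
time: 4.45
ee_pos: [0.5495, 0.0377, 0.1382]
eef_rot: [0.995, 0.099, -0.001, -0.001]
ft_force: [-5.0, 2.6, 1.2]
width: 0.0005
```

Contact at TCP x≈0.543, with the spring felt at about 5 N. Following the arc, turning with the lever.

Call:
step_arm --pt "0.003 -0.002 0 0 0 0.03" --pt "0.003 -0.001 0 0 0 0.03" --pt "0.003 -0.001 0 0 0 0.025" --pt "0.003 -0.001 0 0 0 0.022" --pt "0.003 -0.001 0 0 0 0.022" --pt "0 0 0 0 0 0"

```text
time: 5.05
ee_pos: [0.5638, 0.0454, 0.1383]
eef_rot: [0.999, 0.034, -0.001, -0.0]
ft_force: [-5.5, 2.8, 0.9]
width: 0.0007
```

Call:
step_arm --pt "0.002 -0.001 0 0 0 0.015" --pt "0.002 -0.001 0 0 0 0.015" --pt "0 0 0 0 0 0"

```text
time: 5.35
ee_pos: [0.5677, 0.0471, 0.1383]
eef_rot: [1.0, 0.019, -0.001, -0.0]
ft_force: [-4.9, 2.8, 0.7]
width: 0.0004
```

Call:
step_arm --pt "0.002 -0.001 0 0 0 0.015" --pt "0.002 0 0 0 0 0.015" --pt "0 0 0 0 0 0"

```text
time: 5.65
ee_pos: [0.5715, 0.0486, 0.1383]
eef_rot: [1.0, 0.005, -0.001, -0.0]
ft_force: [-5.4, 2.3, 1.3]
width: 0.0001
```

Call:
step_arm --pt "0.001 0 0 0 0 0.007" --pt "0.001 0 0 0 0 0.007" --pt "0 0 0 0 0 0"

```text
time: 5.95
ee_pos: [0.5733, 0.0492, 0.1383]
eef_rot: [1.0, -0.002, -0.001, -0.001]
ft_force: [-5.4, 4.6, 0.7]
width: 0.0005
```

Call:
step_arm --pt "0.001 0 0 0 0 0" --pt "0 0 0 0 0 0"

```text
time: 6.15
ee_pos: [0.5736, 0.0493, 0.1382]
eef_rot: [1.0, -0.002, -0.002, -0.001]
ft_force: [-8.9, 4.6, 4.0]
width: 0.0009
```

Call:
step_arm --pt "0.001 0 0 0 0 0" --pt "0 0 0 0 0 0"

```text
time: 6.35
ee_pos: [0.5739, 0.0494, 0.1381]
eef_rot: [1.0, -0.002, -0.002, -0.001]
ft_force: [-12.4, 5.2, 5.6]
width: 0.0005
```

Solid stop found: force climbs ~3.5 N per commanded mm with almost no motion, now ≈12 N. Letting it back out along the same path, and clear of the blade.

Call:
step_arm --pt "-0.002 0 0 0 0 0" --pt "-0.003 0 0 0 0 -0.02" --pt "-0.003 0.001 0 0 0 -0.022" --pt "-0.003 0.001 0 0 0 -0.022" --pt "-0.003 0.001 0 0 0 -0.022" --pt "-0.003 0.001 0 0 0 -0.022" --pt "-0.003 0.001 0 0 0 -0.022" --pt "-0.003 0.001 0 0 0 -0.025" --pt "-0.003 0.002 0 0 0 -0.025" --pt "-0.003 0.001 0 0 0 -0.023"

```text
time: 7.35
ee_pos: [0.5477, 0.0367, 0.1386]
eef_rot: [0.995, 0.1, -0.0, -0.0]
ft_force: [-3.8, 1.5, -1.4]
width: 0.0005
```

Call:
step_arm --pt "-0.003 0 0 0 0 0" --pt "-0.003 0 0 0 0 0" --pt "-0.004 0 0 0 0 0" --pt "-0.004 0 0 0 0 0" --pt "0 0 0 0 0 0" --pt "0 0 0 0 0 0"

```text
time: 7.95
ee_pos: [0.5347, 0.0341, 0.1389]
eef_rot: [0.995, 0.099, 0.0, -0.0]
ft_force: [-0.3, 0.5, -0.6]
width: 0.0004
```

```bash
python3 - <<'E'
from h import *
s=read_state();print(s['time'],s['ee_pos'],s['ft_force'])
b=snap('side','s2.png')[90:270,200:380]
cv2.imwrite('pics/s2c.png',cv2.cvtColor(cv2.resize(b,None,fx=3.3,fy=3.3,interpolation=cv2.INTER_CUBIC),cv2.COLOR_RGB2BGR))
E
```

```text
7.95 [0.53465783 0.03406554 0.13891019] [-0.31369575  0.48260297 -0.62842214]
```

View pics/s2c.png

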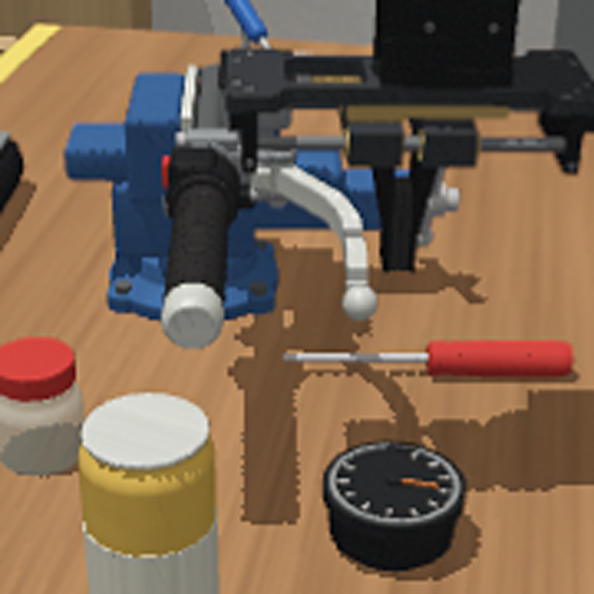

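The ball is back at (309.1,181.5), the same as at the start (309,182), so the lever is at rest and the fingers are free. Bystanders unmoved. Second press.

Call:
step_arm --pt "0.004 0 0 0 0 0" --pt "0.004 0 0 0 0 0" --pt "0.003 0 0 0 0 0" --pt "0.003 -0.001 0 0 0 0.023" --pt "0.003 -0.002 0 0 0 0.025" --pt "0.003 -0.001 0 0 0 0.025" --pt "0.003 -0.001 0 0 0 0.022" --pt "0.003 -0.001 0 0 0 0.022" --pt "0.003 -0.001 0 0 0 0.022" --pt "0.003 -0.001 0 0 0 0.022" --pt "0.003 -0.001 0 0 0 0.022" --pt "0 0 0 0 0 0"

```text
time: 9.2
ee_pos: [0.5679, 0.0486, 0.1384]
eef_rot: [1.0, 0.007, -0.0, -0.0]
ft_force: [-5.0, 2.4, 0.9]
width: 0.0005
```

Call:
step_arm --pt "0.002 0 0 0 0 0.01" --pt "0.001 0 0 0 0 0.01" --pt "0 0 0 0 0 0"

```text
time: 9.5
ee_pos: [0.5705, 0.0495, 0.1384]
eef_rot: [1.0, -0.002, -0.001, -0.001]
ft_force: [-6.5, 4.9, 1.5]
width: 0.0007
```

Call:
step_arm --pt "0.002 0 0 0 0 0" --pt "0 0 0 0 0 0"

```text
time: 9.7
ee_pos: [0.5724, 0.0498, 0.1384]
eef_rot: [1.0, -0.002, -0.001, -0.001]
ft_force: [-6.6, 6.3, 1.7]
width: 0.0005
```

Call:
step_arm --pt "0.002 0 0 0 0 0" --pt "0 0 0 0 0 0"

```text
time: 9.9
ee_pos: [0.5737, 0.05, 0.1382]
eef_rot: [1.0, -0.002, -0.001, -0.001]
ft_force: [-9.0, 6.1, 3.5]
width: 0.0005
```

Call:
step_arm --pt "0.001 0 0 0 0 0" --pt "0.001 0 0 0 0 0" --pt "0 0 0 0 0 0" --pt "0 0 0 0 0 0"

```text
time: 10.3
ee_pos: [0.5743, 0.0502, 0.1381]
eef_rot: [1.0, -0.002, -0.003, -0.001]
ft_force: [-17.0, 7.0, 8.3]
width: 0.0007
```

Against the stop again (same x as before, stiff). At 17 N I'll ease off slightly to sit mid-band, then check.

Call:
step_arm --pt "-0.001 0 0 0 0 0" --pt "0 0 0 0 0 0" --pt "0 0 0 0 0 0"

```text
time: 10.6
ee_pos: [0.574, 0.0501, 0.1382]
eef_rot: [1.0, -0.002, -0.002, -0.001]
ft_force: [-13.3, 7.7, 5.4]
width: 0.0006
```

```bash
python3 - <<'E'
from h import *
for i in range(2):
    b=snap('side','s3.png')[90:270,200:380]
    s=read_state();print(s['time'],s['ee_pos'],s['ft_force'])
cv2.imwrite('pics/s3c.png',cv2.cvtColor(cv2.resize(b,None,fx=3.3,fy=3.3,interpolation=cv2.INTER_CUBIC),cv2.COLOR_RGB2BGR))
E
```

```text
10.65 [0.57397621 0.05012421 0.13819166] [-13.70301093   5.98699985   5.22999751]
10.7 [0.57396475 0.05015395 0.13818471] [-13.15997947   6.44613144   6.34173076]
```

View pics/s3c.png

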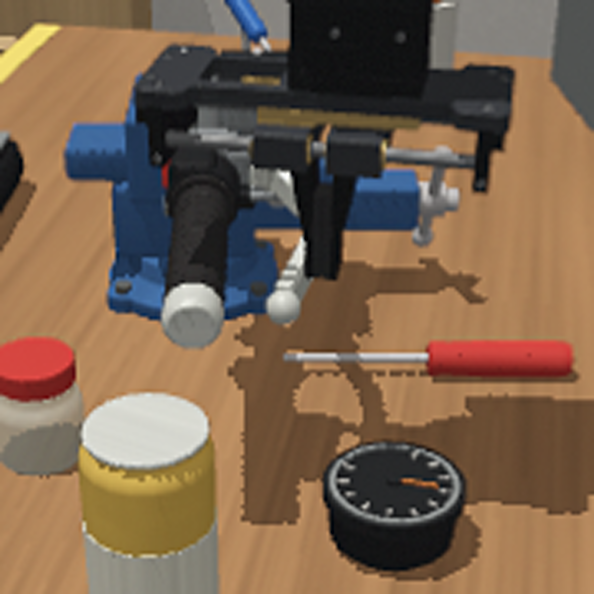

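```bash
python3 - <<'E'
from h import *
S=get_calibration('side')
a=atz(S,309.1,181.5,.14);b=atz(S,285.8,182.4,.14);p=np.array([.628,-.092])
A=a[:2]-p;B=b[:2]-p
print(a,b,np.arctan2(A[1],A[0])-np.arctan2(B[1],B[0]),np.hypot(*A),np.hypot(*B))
E
```

```text
[0.54873266 0.07368485 0.14      ] [0.58909751 0.08516626 0.14      ] 0.2300855885502564 0.18367030351227495 0.1813871232622834
```

The lever angle measured in the image is 0.230 rad, which is the stop, held at about 14 N. Handing in.

```bash
python3 -c "
from bench import *
close_job();s=read_state();print(s['time'],s['ft_force'])"
```

```text
the job is handed in; nothing more can be done
the job is handed in; nothing more can be done
```

I pressed the lever to its stop twice with the back of the shut fingers, and the arm is still holding it there for you to gauge the gap. Between the presses I let it come right back out to rest, with the fingers clear of it. I handed the job in at about 10.7 s.

- **Rest between presses:** the lever's ball was back at its starting pixel in the side view, and the force on the tool had dropped to sensor noise.
- **Final hold:** the lever angle measured from the side picture is 0.230 rad, which is the stop. The steady push in the pressing direction is about 13–14 N. It peaked briefly at about 17 N, or about 20 N with the sideways and upward parts, before I eased off.
- **Side forces:** holding at the stop, the sensor also shows about 6 N sideways and 5–6 N upwards on the tool. The sideways part is probably friction along the blade. I don't have a sure cause for the upward part, though it appeared at the stop on both presses.
- **Bystanders:** the can, jar, gauge and screwdriver had not moved between the side pictures taken between the presses and at the end.

No check failed. I could not read the force again after handing in, because the interface had closed.

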